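# Zero the spring comparator on the master bar and swap in the new door runner

### The arm

A 6-joint arm with a two-finger parallel gripper is mounted at the origin on the work surface. World frame = base frame: x ahead of the robot, y to its left, z up, the work surface at z = 0. Lengths are in m, angles in rad, forces in N, time in s.
With the tool pointing down it reaches from about 0.35 to 0.8 m from the base axis. Payload 7.3 kg.
Tool frame: the origin (TCP) lies between the finger pads; the fingertips stand 25 mm ahead of it and the grasp point (between the pads) lies 6 mm ahead of it (r.tip_extent is the distance from the TCP to the fingertips, in m); z points along the fingers, y is the direction in which the jaws open and shut (so a half turn about z gives the same grasp; the last joint's range is limited). The gripper opens to 85 mm and grips with 20 to 120 N. Pads are 22 mm wide; open, the fingers measure 114 mm over their backs; the gripper's body (76 mm by 85 mm) begins 54 mm behind the grasp point. The pads swing forward as they close: fully open they stand 13 mm farther back than shut.
Start: joints at [-1.472, 0.342, 1.524, -0, 1.275, -0.146], TCP at [0.127, -0.509, 0.256] pointing down, gripper open.
Joint ranges: [-2.53, 2.53], [-0.77, 2.02], [0.04, 2.7], [-1, 4.14], [0.28, 2.66], [-3.11, 3.11]. Speed limits (rad/s): [2.57, 2.57, 3.14, 3.14, 3.14, 3.14].

### API

Orientations are given as a unit quaternion [x, y, z, w].
In Python, from workcell import r, command_gripper, optics gives the robot as it stands. The module is installed in compiled form; this text tells all that it offers. Calls block until the motion is done:
- r.reach(position, orientation): joint-space move of the TCP to a pose.
- r.move_straight(position, orientation=None, speed=0.15, max_force=None): straight line of the TCP; orientation=None keeps the orientation; speed is the mean speed in m/s. With max_force (N) it stops when the force on the tool has changed by that much, and returns True; else False.
- r.movej(angles): joint-space move.
- command_gripper(opening, force=None): finger opening in m; force is the grip in N (None keeps the last); returns when the fingers have stopped.
- r.hold(seconds).
- r.solve_ik(position, orientation): joint angles nearest the present ones, or None.
- r.read_state(): the state.
- optics.get_image(name): name is "side" or "top"; returns (picture, depth): 384x512x3 uint8, red, green, blue; 384x512 float32, m along the optical axis (not along the pixel's ray), 0 where there is no reading.
- optics.camera_model(name): a dict with "K" (3x3 intrinsics, pixels), "R" (3x3) and "t" (3): a world point X has camera coordinates R X + t. Camera axes: x right, y down, z forward; pixel columns grow to the right and rows downward; lengths in m; the calibration is good to about 2 mm. A picture is of the moment at which its call begins. camera_model takes no time and is no camera call.
A pose or a line that the arm cannot do raises r.PlanningError and nothing moves.
- r.finish_job(): hands the job in, once; it reports no verdict.
The state is a dict: "time_s": time; "joint_positions": joint angles; "dq": joint speeds; "tau": joint torques, N m; "eef_pos": TCP position; "eef_rot": TCP orientation; "contact_force": force on the tool from outside, world axes, zero at the start; "torque": the same for the moment, N m; "grip_width": finger opening in m.
Only numpy, scipy, OpenCV 4.12 (cv2) and the standard library are available. Lean on these libraries where they do the work, as an engineer would, in place of code of your own. Each camera call takes 0.05 s, during which the arm holds its last target. There are 200 camera calls.

### The job

Zero the comparator on the master bar that already lies under its plunger: push the head down its column by the black knob until the top of the brass pin is flush with the two steel step blocks beside it, and let go. Then draw the master bar straight out and lay it flat in the wooden tray, and slide the loose runner bar along the anvil, ramped nose first, under the plunger until it presses firmly but gently against the back stop (a few newtons for a moment, never a hard shove). Leave it there, flat, for the reading, with the head still at its zero setting, and do not disturb the jar, tape, carton and screwdriver.

Things in the scene. Friction and masses are not known exactly. Their poses are not given: they have to be found in the camera images.
- stand: Fixed grey comparator stand. Origin on the bench directly under the plunger axis; its x axis points away from the robot side, along the way the bars are pushed in (heading up to 0.3 rad off straight ahead); z up. Base plate 170 x 110 x 10 mm (x -65 to +105, y +-55). Steel column of 18 mm diameter at x = +62, 152 mm high.
- head (a joint): Height of the grey gauge head on the column, in m above its lowest position (range 0 to 0.040). Stiff sliding fit: moving it takes about 8 N down (plus the plunger's spring) or 14 N up; it stays where it is left. It carries the sprung plunger, the knob and the step blocks. The head's underside is 22 mm above the free (unpressed) plunger tip; the head block reaches 17 mm to the robot's side of the plunger axis.
- knob (a point): Point to grip on the head's black upright knob, on the plunger axis; knob 24 mm in diameter, 34 mm high; this point is 22 mm above the head's flat top and 12 mm below the knob's top. Axes as the stand's.
- plunger (a joint): How far the plunger is pushed up into the head, in m (0 = free, hanging out fully; 0.012 = end of travel). Spring: 1.6 N at first touch, then 0.4 N per mm. It reads 0.006 when the pin is flush with the step blocks.
- pin_top (a point): Centre of the top of the brass tell-tale pin (8 mm diameter), which rises with the plunger, between the two step blocks, 32 mm behind the knob (towards the column). 6 mm below the step tops when the plunger is free.
- step_top (a point): Point midway between the flat tops of the two small steel step blocks on the head, 12 mm above the head's flat top; the pin is at zero when its top is level with this.
- plunger_tip (a point): Lowest point of the plunger's ball tip (10 mm diameter), on the stand's axis.
- anvil: Fixed steel anvil on the stand, its height set anew each time. Origin on its top face, directly under the plunger; axes as the stand's. Its top lies 30 to 36 mm above the bench. A block 56 mm wide from x -30 to +40, and a tongue only 16 mm wide reaching out to x -115, so that fingers can straddle a bar there. Two fences 8 mm high, from x -18 to +20, leave a channel 27 mm wide, with a mouth flared to about 42 mm from x -18 to -35.
- back_stop: Upright steel block 10 mm high across the channel's far end, part of the anvil (same origin and axes as the anvil). Its face is at anvil x = +32: a bar pushed home has its centre at anvil x = -33, y = 0. Pushing a bar in takes about 5 to 13 N while the plunger climbs its ramp and 4 to 10 N once under it (more if the bar is also pressed down on the anvil); a clear further rise means the stop. A hand that holds height rigidly can jam the bar.
- master_centre (a point): Centre (half-way up) of the loose steel master bar, 130 x 24 x 24 mm, 0.22 kg; x axis along it to its nose, z up. The top of its front 25 mm slopes down by 10 mm to the nose. Plain top with one small dark dot at the tail. It starts on the anvil under the plunger, nose 1 to 4 mm short of the stop. Grip it by its rear half, across its width, e.g. 40 mm behind the centre, where the anvil is only the tongue.
- part_centre (a point): Centre (half-way up) of the loose aluminium runner bar that is to be gauged, 130 x 24 x 25.5 mm, 0.2 kg; axes and ramped nose as the master's. A dark slot and two dark screw holes on its top. It starts flat on the bench. Grip as the master.
- tray: Fixed shallow wooden tray for the master, 190 x 85 x 14 mm outside, walls and floor 5 mm; origin under its centre, x along its length.
- jar: Bystander, leave alone: amber glass jar, 70 mm across, 110 mm high; origin under its centre.
- tape: Bystander, leave alone: roll of tape lying flat, 96 mm across, 24 mm high; origin under its centre.
- carton: Bystander, leave alone: cardboard carton 110 x 90 x 70 mm; origin under its centre.
- screwdriver: Bystander, leave alone: black-handled screwdriver lying flat; origin under its centre.
Not all that is in view belongs to the job. Of the things like the stand, leave any that is red; of the rest the smaller one is meant. What is shaped like the part that bears part_centre but green is not meant.

How it is judged:
On the way, in this order (a step that is already met when the one before it is completed fails the run):
1. the gauge is zeroed on the master: master under the plunger, pin flush with the steps within 1.5 mm, head let go (z of pin_top in the frame of step_top between -0.0015 and 0.0015 m and contact force between plunger and master above 1 N and contact force between the fingers and head below 0.1 N), for 0.2 s.
2. the master is laid flat in the tray and let go (x of master_centre in the frame of tray between -0.04 and 0.04 m and y of master_centre in the frame of tray between -0.032 and 0.032 m and z of master_centre in the frame of tray between 0.01 and 0.02 m and contact force between the fingers and master below 0.1 N and linear speed of master below 0.02 m/s), for 0.2 s.
3. the runner bar, under the plunger, is pressed against the back stop with more than 2 N (contact force between part and back_stop above 2 N and contact force between plunger and part above 1 N and x of part_centre in the frame of anvil between -0.0355 and -0.0315 m and y of part_centre in the frame of anvil between -0.003 and 0.003 m and angle between the x axis of part_centre and the x axis of anvil, either way round below 0.07 rad and z of part_centre in the frame of anvil between 0.0105 and 0.015 m), for 0.2 s.
At the end, for the whole second after the job is handed in: Runner bar still and flat on the anvil, plunger pressing on it, centre at anvil x -35.5 to -31.5 mm, y within 3 mm, straight within 0.07 rad; step tops 82 +-2 mm above the anvil (zero kept); master released flat in the tray, centre within 40 mm lengthwise and 32 mm across of its middle (x of part_centre in the frame of anvil between -0.0355 and -0.0315 m and y of part_centre in the frame of anvil between -0.003 and 0.003 m and angle between the x axis of part_centre and the x axis of anvil, either way round below 0.07 rad and z of part_centre in the frame of anvil between 0.0105 and 0.015 m and x of master_centre in the frame of tray between -0.04 and 0.04 m and y of master_centre in the frame of tray between -0.032 and 0.032 m and z of master_centre in the frame of tray between 0.01 and 0.02 m and contact force between the fingers and master below 0.1 N and contact force between plunger and part above 1 N and linear speed of part below 0.01 m/s and z of step_top in the frame of anvil between 0.08 and 0.084 m); the robot touches nothing.
It fails at once if a bar is rammed into the back stop with more than 20 N (contact force between back_stop and anything else above 20 N).
It fails at once if the plunger is loaded with more than 20 N (contact force between plunger and anything else above 20 N).
It fails at once if a bystander is moved more than 20 mm (distance of any of jar, tape, carton, screwdriver from where it was at the start of the episode above 0.02 m).
It also fails if it takes over 72 s, if anything falls off the work surface, if the arm or the gripper's body presses on something with over 40 N, if the wrist force passes 120 N, or if a joint passes its speed limit or range.

## Working session

There is one attempt and no reset: what is moved stays moved. The work goes in short steps, each a Python script; the robot and the scene stay as the last script left them, time stands still between calls to the robot, and variables do not carry over. Pictures are saved under pics/ and viewed, about 8 in all and at most 12, crops included, and the job is handed in when it is done.

```bash
mkdir -p pics; ls
python3 - <<'E'
from workcell import r, command_gripper, optics
import numpy as np, cv2
for n in("side","top"):
    im,d=optics.get_image(n); np.savez(f"{n}0.npz",im=im,d=d); cv2.imwrite(f"pics/{n}0.png",im[:,:,::-1]); m=optics.camera_model(n)
    print(n,m["K"].round(1).tolist(),m["R"].round(3).tolist(),m["t"].round(3).tolist(),(-m["R"].T@m["t"]).round(3))
print(r.read_state())
E
```

```text
pics
side [[471.3, 0.0, 253.6], [0.0, 471.3, 196.5], [0.0, 0.0, 1.0]] [[-0.783, -0.622, -0.016], [-0.356, 0.469, -0.808], [0.51, -0.627, -0.589]] [0.4, 0.253, 1.424] [-0.322  1.023  1.049]
top [[498.6, 0.0, 254.6], [0.0, 498.6, 191.0], [0.0, 0.0, 1.0]] [[-0.03, -1.0, 0.0], [-0.996, 0.029, -0.089], [0.089, -0.003, -0.996]] [0.016, 0.514, 1.723] [0.359 0.006 1.762]
{'time_s': 0.1, 'joint_positions': array([-1.47201120e+00,  3.42663282e-01,  1.52490842e+00, -7.73870019e-06,
        1.27539643e+00, -1.45982765e-01]), 'dq': array([-0.00139041, -0.00204536, -0.00126272,  0.00028082, -0.00048968,
       -0.00235498]), 'tau': array([ 1.56026475e-03, -4.34449518e+01, -2.46488929e+01, -5.54006590e-05,
        4.71226274e-03, -1.42554359e-05]), 'eef_pos': array([ 0.1272206 , -0.50902651,  0.25569468]), 'eef_rot': array([ 9.92520055e-01,  1.22079758e-01,  1.25283847e-05, -6.87635205e-04]), 'contact_force': array([ 0.21970596,  0.41058065, -0.06899223]), 'torque': array([ 0.00802557, -0.00190939,  0.02164991]), 'grip_width': 0.08533319424371927}
```

View pics/top0.png

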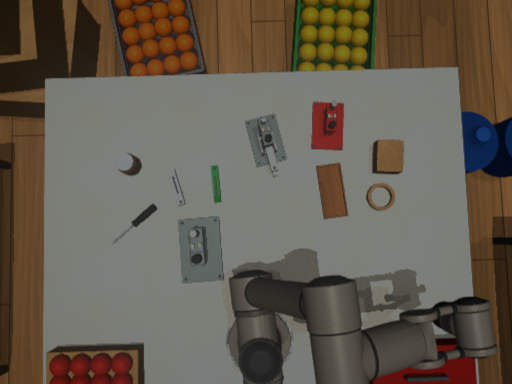

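View pics/side0.png

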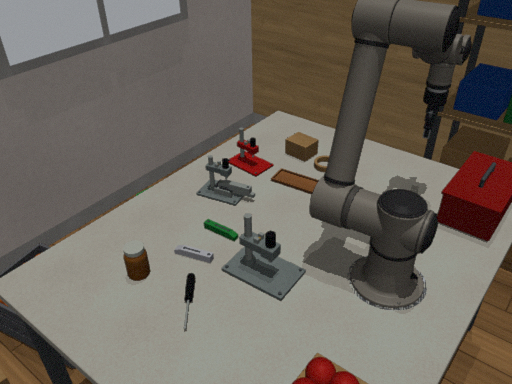

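Top view: the target stand is the smaller grey one at about (266,140). The runner bar is at (178,188), the tray at (332,190) and the red stand (not meant) at (328,125). Next I'll zoom in.

Run:
```python
import numpy as np, cv2
t=np.load("top0.npz")["im"][:,:,::-1]; s=np.load("side0.npz")["im"][:,:,::-1]
def c(im,u,v,w,h,k): return cv2.resize(np.ascontiguousarray(im[v:v+h,u:u+w]),(w*k,h*k),interpolation=cv2.INTER_CUBIC)
A=c(t,240,105,50,75,8); B=c(s,190,145,70,65,5); C=c(t,160,160,35,55,5); 
out=np.zeros((600,800,3),np.uint8); out[:A.shape[0],:A.shape[1]]=A; out[:325,402:752]=B; out[325:600,402:577]=C
D=c(t,310,155,45,70,4)[:275]; out[325:325+D.shape[0],600:780]=D[:, :180]
cv2.imwrite("pics/z.png",np.clip(out*1.3,0,255))
```

```text
[ WARN:0@0.191] global loadsave.cpp:1063 imwrite_ Unsupported depth image for selected encoder is fallbacked to CV_8U.
```

View pics/z.png

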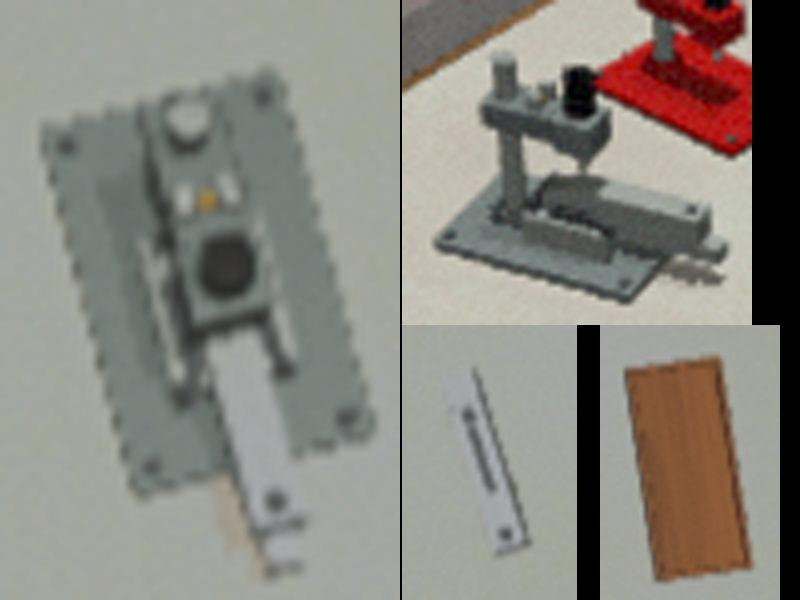

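The master sits under the head with its dot at the tail. On the runner bar, the far end has the longer plain stretch before the hole, so the nose should be there. I'll check this and get poses from depth.

```bash
cat > h.py <<'E'
import numpy as np, cv2
def cloud(im,d,m):
    v,u=np.mgrid[:d.shape[0],:d.shape[1]]
    P=np.stack([(u-m["K"][0,2])/m["K"][0,0]*d,(v-m["K"][1,2])/m["K"][1,1]*d,d],-1)
    W=(P-m["t"])@m["R"]; W[d<=0]=np.nan; return W
def pix(m,X):
    p=(m["R"]@np.asarray(X)+m["t"]); q=m["K"]@p; return q[:2]/q[2]
def ray(m,u,v,z):
    c=-m["R"].T@m["t"]; q=m["R"].T@np.linalg.solve(m["K"],[u,v,1]); return c+q*(z-c[2])/q[2]
E
python3 - <<'E'
from workcell import optics
from h import *
import numpy as np, cv2
W={};I={}
for n in("top","side"):
    f=np.load(n+"0.npz"); W[n]=cloud(f["im"],f["d"],optics.camera_model(n)); I[n]=f["im"]
T=W["top"]; print("bench z",np.nanmedian(T[90:100,60:240,2]),np.nanstd(T[90:100,60:240,2]), np.nanmedian(W["side"][300:320,110:160,2]))
def rect(P): 
    (c,s,a)=cv2.minAreaRect(P.astype(np.float32)*1000); b=cv2.boxPoints((c,s,a)); e=max([(b[1]-b[0]),(b[2]-b[1])],key=np.linalg.norm); e=e*np.sign(e[0]); return np.round(c,1),np.round(s,1),round(float(np.arctan2(e[1],e[0])),3)
def reg(n,u0,u1,v0,v1): return W[n][v0:v1,u0:u1].reshape(-1,3),I[n][v0:v1,u0:u1].reshape(-1,3).astype(int)
np.set_printoptions(suppress=True,linewidth=150)
for nm,b in dict(stand=(240,292,105,182),part=(165,190,163,212),tray=(312,352,158,222)).items():
    P,C=reg("top",*b); h=P[:,2]
    m=h>0.006 if nm!="tray" else (C[:,0]-C[:,2]>30)
    m&=~np.isnan(h)
    print(nm,m.sum(),rect(P[m,:2]),"hist",np.histogram(h[m]*1000,bins=np.arange(0,200,4))[0])
    if nm=="part":
        c,s,a=rect(P[m,:2]); x=((P[m,:2]*1000-c)@[np.cos(a),np.sin(a)])
        for k in range(-65,65,13): print(k,np.round(np.median(P[m,2][(x>=k)&(x<k+13)])*1000,1),end="; ")
E
```

```text
bench z 0.00033388425568513285 0.004340224374011329 0.00043106361049808083
stand 1712 (array([686.6, -43.2]), array([183. , 274.8]), -0.027) hist [  0 302 423 238  77  18  11  19  42  45  32  12  22  34  85  30  11   3   0   0   0   1   0   1   2   4   3   6  31  55  70  33  14  11   8   5   4
  17  22  19   2   0   0   0   0   0   0   0   0]
part 380 (array([537.9, 275.4]), array([ 85.4, 170.7]), -0.019) hist [ 0 68 45 16 26 65 86 59 14  1  0  0  0  0  0  0  0  0  0  0  0  0  0  0  0  0  0  0  0  0  0  0  0  0  0  0  0  0  0  0  0  0  0  0  0  0  0  0  0]
-65 21.6; -52 23.6; -39 24.8; -26 24.2; -13 25.2; 0 25.3; 13 25.2; 26 24.8; 39 22.4; 52 15.7; tray 1264 (array([ 509.4, -270.8]), array([189. ,  84.9]), 0.107) hist [287 384 287 118  57  11   0   0   0   0   0   0   0   0   0   0   0   0   0   0   0   0   0   0   0   0   0   0   0   0   0   0   0   0   0   0   0
   0   0   0   0   0   0   0   0   0   0   0   0]
```

Depth noise is about 4 mm and the part's nose is at its +x end. I'll refine the poses by fitting model edges in the image.

```bash
cat > fit.py <<'E'
from h import *
from scipy.optimize import least_squares
from scipy.ndimage import map_coordinates
def fit(m,g,segs,p0,w=3.0,it=6,sub=None):
    """segs: list of (A,B) 3D object points; p=(x,y,yaw). signed=any"""
    p=np.array(p0,float)
    def wp(p,X):
        c,s=np.cos(p[2]),np.sin(p[2]); return np.array([p[0]+c*X[0]-s*X[1],p[1]+s*X[0]+c*X[1],X[2]])
    for k in range(it):
        ww=w if k<2 else w*.6; ob=[]
        for A,B in segs:
            A,B=np.array(A,float),np.array(B,float); a,b=pix(m,wp(p,A)),pix(m,wp(p,B)); n=np.array([-(b-a)[1],(b-a)[0]])/np.linalg.norm(b-a)
            for t in np.linspace(.1,.9,24):
                q=a+t*(b-a); o=np.arange(-ww-.5,ww+.51,.25)
                v=[map_coordinates(ch,[q[1]+n[1]*o,q[0]+n[0]*o],order=1) for ch in g]
                G=sum(np.abs(c[2:]-c[:-2]) for c in v); oo=o[1:-1]; i=G.argmax()
                if G[i]<8: continue
                s=slice(max(0,i-2),i+3); off=(oo[s]*G[s]).sum()/G[s].sum(); ob.append((A+t*(B-A),q+n*off,n))
        f=lambda p:[(pix(m,wp(p,X))-q)@n for X,q,n in ob]
        r=least_squares(f,p,loss="soft_l1",f_scale=.3,x_scale=[.01,.01,.05]); p=r.x
    return p,len(ob),np.median(np.abs(f(p)))
def box(x0,x1,y0,y1,z,i=range(4)):
    c=[(x0,y0,z),(x1,y0,z),(x1,y1,z),(x0,y1,z)]; return [(c[k],c[(k+1)%4]) for k in i]
E
cat > poses.py <<'E'
from workcell import optics
from fit import *
import sys
np.set_printoptions(suppress=True,precision=4)
for n in ("top","side"):
    m=optics.camera_model(n); im=np.load(n+"0.npz")["im"]; g=[cv2.GaussianBlur(im[:,:,k].astype(float),(0,0),.7) for k in range(3)]
    if n=="top":
        a,b=ray(m,240+255/8,105+455/8,.01),ray(m,240+160/8,105+100/8,.01); yaw=np.arctan2(b[1]-a[1],b[0]-a[0]); c=(a+b)/2
        st0=[c[0]-.02*np.cos(yaw),c[1]-.02*np.sin(yaw),yaw]; a,b=ray(m,160+508/5-80.4,160+(548-325)/5,.0255),ray(m,160+(462-402)/5,160+(375-325)/5,.0155)
        pt0=[*((a+b)/2)[:2],np.arctan2(b[1]-a[1],b[0]-a[0])]
        print(st0,pt0)
    R={}
    R["stand"]=fit(m,g,box(-.065,.105,-.055,.055,.01),st0)
    R["tray"]=fit(m,g,box(-.095,.095,-.0425,.0425,.014),[.509,-.271,.107])
    h=.0255
    R["part"]=fit(m,g,[((-.065,-.012,h),(.04,-.012,h)),((-.065,.012,h),(.04,.012,h)),((-.065,-.012,h),(-.065,.012,h)),((.065,-.012,h-.01),(.065,.012,h-.01))],pt0,w=2)
    for k,v in R.items(): print(n,k,v)
    # master: for assumed anvil heights, centre at anvil (-.0355)
    s=R["stand"][0]
    for z in(.030,.032,.034,.036):
        Z=z+.024; q=[s[0]-.0355*np.cos(s[2]),s[1]-.0355*np.sin(s[2]),s[2]]
        e=[((-.065,-.012,Z),(.01,-.012,Z)),((-.065,.012,Z),(.01,.012,Z)),((-.065,-.012,Z),(-.065,.012,Z))]
        v=fit(m,g,e,q,w=2); d=v[0][:2]-s[:2]; c_,s_=np.cos(s[2]),np.sin(s[2])
        print(" master z",z,v,"in stand",d@[c_,s_],d@[-s_,c_])
    big=cv2.resize(im[:,:,::-1],None,fx=4,fy=4,interpolation=cv2.INTER_CUBIC)
    def dr(p,segs,col):
        for A,B in segs:
            c,s=np.cos(p[2]),np.sin(p[2]); f=lambda X:tuple(int(x) for x in (pix(m,[p[0]+c*X[0]-s*X[1],p[1]+s*X[0]+c*X[1],X[2]])+.5)*4-.5); cv2.line(big,f(A),f(B),col,1)
    dr(R["stand"][0],box(-.065,.105,-.055,.055,.01),(0,0,255)); dr(R["tray"][0],box(-.095,.095,-.0425,.0425,.014),(0,255,255))
    dr(R["part"][0],[((-.065,-.012,h),(.04,-.012,h)),((-.065,.012,h),(.04,.012,h)),((-.065,-.012,h),(-.065,.012,h)),((.065,-.012,h-.01),(.065,.012,h-.01))],(0,0,255))
    np.save(n+"big.npy",big)
t=np.load("topbig.npy"); s=np.load("sidebig.npy"); o=np.zeros((600,800,3),np.uint8)
o[:320,:240]=t[410:730,950:1190]; o[:280,240:420]=t[640:920,1250:1430][:, :180]; o[:240,420:560]=t[650:890,640:780]
o[320:600,:300]=s[600:880,760:1060]; o[320:520,300:520]=s[950:1150,680:900]; o[320:520,530:800]=s[650:850,1060:1330]
cv2.imwrite("pics/fit.png",o)
E
python3 poses.py
```

```text
[np.float64(0.6779714996558642), np.float64(-0.04885099970991341), np.float64(0.2267743584634874)] [np.float64(0.5355543139595256), np.float64(0.2745859797492485), np.float64(0.25189915482329334)]
top stand (array([ 0.6764, -0.047 ,  0.2247]), 91, np.float64(0.43993344272922447))
top tray (array([ 0.5089, -0.2694,  0.1108]), 96, np.float64(0.29306550459296654))
top part (array([0.5345, 0.2713, 0.2284]), 74, np.float64(0.534780094812769))
 master z 0.03 (array([ 0.6396, -0.057 ,  0.1989]), 69, np.float64(0.2802845834474521)) in stand -0.038050546502863616 -0.0016357510561646658
 master z 0.032 (array([ 0.6394, -0.0569,  0.2016]), 69, np.float64(0.2851154885998036)) in stand -0.03822505669036628 -0.0014712307266218048
 master z 0.034 (array([ 0.6392, -0.0568,  0.2008]), 69, np.float64(0.2834653035236494)) in stand -0.038472919859273015 -0.001345932540961098
 master z 0.036 (array([ 0.6389, -0.0568,  0.2005]), 69, np.float64(0.26015268694232213)) in stand -0.03874925827237125 -0.0011922145581462391
side stand (array([ 0.6741, -0.0396,  0.2383]), 89, np.float64(0.47574010207204204))
side tray (array([ 0.5138, -0.2615,  0.2188]), 96, np.float64(1.0197929231346132))
side part (array([0.5374, 0.2785, 0.2714]), 91, np.float64(0.5129374900497259))
 master z 0.03 (array([ 0.6352, -0.0404,  0.6843]), 67, np.float64(0.32363019938201754)) in stand -0.03798372906861982 0.00839424960301
 master z 0.032 (array([ 0.6332, -0.038 ,  0.6828]), 67, np.float64(0.3828209455515929)) in stand -0.0393660086429037 0.011203907736194993
 master z 0.034 (array([ 0.6314, -0.0358,  0.6899]), 67, np.float64(0.3255901990843194)) in stand -0.04059953893168838 0.013817287091508876
 master z 0.036 (array([ 0.6295, -0.0334,  0.6894]), 67, np.float64(0.3013360963249105)) in stand -0.041942563529175546 0.016546896571797032
```

View pics/fit.png

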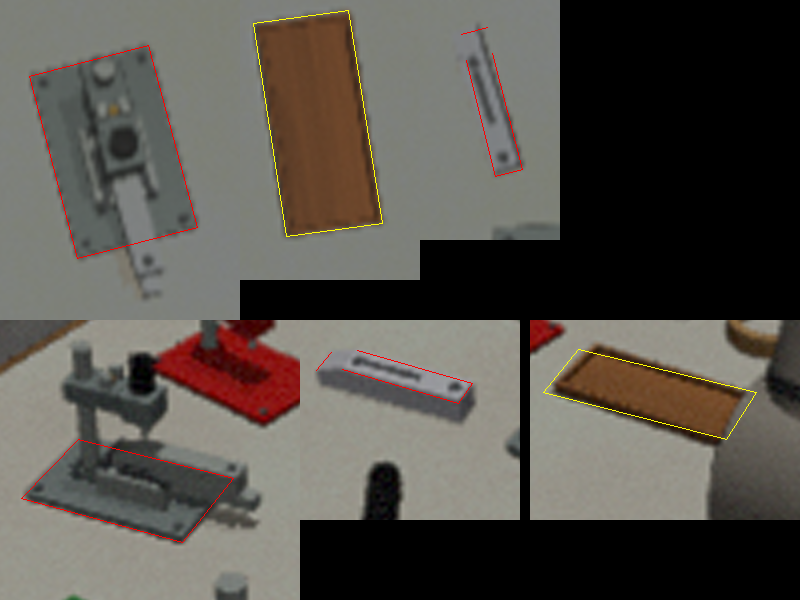

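```bash
cat > part.py <<'E'
from workcell import optics
from fit import *
np.set_printoptions(suppress=True,precision=4)
m=optics.camera_model("top"); f=np.load("top0.npz"); g=f["im"].astype(float).mean(2)
k=8; big=cv2.resize(g[155:222,160:200],None,fx=k,fy=k,interpolation=cv2.INTER_CUBIC)
v,u=np.mgrid[:big.shape[0],:big.shape[1]]; U=160+(u+.5)/k-.5; V=155+(v+.5)/k-.5
c0=-m["R"].T@m["t"]; q=np.stack([(U-m["K"][0,2])/m["K"][0,0],(V-m["K"][1,2])/m["K"][1,1],np.ones_like(U)],-1)@m["R"]
X=(c0+q*((.0255-c0[2])/q[...,2])[...,None])[...,:2]
p=np.array([.5356,.2746,.265])
for _ in range(15):
    a=np.array([np.cos(p[2]),np.sin(p[2])]); n=np.array([-a[1],a[0]]); l=(X-p[:2])@a; t=(X-p[:2])@n
    M=(abs(t)<.006)&(l<.05)&(l>-.057); w=np.where(M,np.maximum(0,np.percentile(big[M],70)-big),0)
    A=np.polyfit(l[M],t[M],1,w=np.sqrt(w[M])); p[:2]+=n*A[1]; p[2]+=np.arctan(A[0])
print(p)
a=np.array([np.cos(p[2]),np.sin(p[2])]); n=np.array([-a[1],a[0]]); l=(X-p[:2])@a; t=(X-p[:2])@n
print("along",[(int(x*1000),int(np.mean(big[(abs(t)<.007)&(abs(l-x)<.0015)]))) for x in np.arange(-.084,.084,.003)])
print("across",[(int(x*1000),int(np.mean(big[(abs(l+.01)<.03)&(abs(t-x)<.001)]))) for x in np.arange(-.024,.025,.002)])
E
python3 part.py
```

```text
[0.535  0.2766 0.2871]
along [(-84, 124), (-81, 124), (-78, 124), (-75, 125), (-72, 125), (-68, 121), (-65, 105), (-62, 98), (-59, 109), (-56, 109), (-53, 93), (-50, 90), (-47, 107), (-44, 124), (-41, 129), (-38, 128), (-35, 128), (-32, 128), (-29, 128), (-26, 128), (-23, 124), (-20, 113), (-17, 102), (-14, 100), (-11, 100), (-8, 101), (-5, 102), (-2, 103), (0, 102), (3, 102), (6, 101), (9, 101), (12, 101), (15, 100), (18, 98), (21, 99), (24, 101), (27, 107), (30, 103), (33, 91), (36, 89), (39, 101), (42, 116), (45, 125), (48, 128), (51, 127), (54, 127), (57, 127), (60, 127), (63, 127), (66, 126), (69, 125), (72, 124), (75, 125), (78, 125), (81, 125)]
across [(-24, 125), (-22, 125), (-19, 125), (-17, 118), (-15, 99), (-13, 84), (-11, 94), (-9, 117), (-7, 129), (-5, 127), (-3, 115), (-1, 98), (0, 90), (2, 97), (4, 114), (6, 126), (8, 129), (10, 127), (12, 125), (14, 124), (16, 125), (18, 125), (20, 125), (22, 125), (24, 125)]
```

Part centre is about (0.5395, 0.278) with yaw about 0.28. I'll measure the master's top by touch with the fingers shut. That makes the knob top's target exactly 80 mm higher (104 − 24 mm above the anvil).

```bash
cat > rb.py <<'E'
from workcell import r, command_gripper, optics
from scipy.spatial.transform import Rotation as Ro
from h import *
np.set_printoptions(suppress=True,precision=4)
ST=np.array([.6764,-.047,.2247]); TR=np.array([.5089,-.2694,.1108]); PT=np.array([.5395,.278,.28])
def q(a): return (Ro.from_euler('z',a)*Ro.from_euler('x',np.pi)).as_quat()
def at(o,x,y,z): c,s=np.cos(o[2]),np.sin(o[2]); return [o[0]+c*x-s*y,o[1]+s*x+c*y,z]
def st(tag=""):
    s=r.read_state(); print(tag,"t%.2f"%s["time_s"],s["eef_pos"],"F",s["contact_force"],"w%.4f"%s["grip_width"]); return s
E
python3 - <<'E'
from rb import *
print(r.tip_extent, [ (n,r.solve_ik(p,q(a))) for n,p,a in (("m",at(ST,-.08,0,.12),ST[2]),("p",PT[:2].tolist()+[.08],PT[2]),("t",TR[:2].tolist()+[.06],TR[2]))])
command_gripper(0.0,40)
r.reach(at(ST,-.08,0,.14),q(ST[2])); st("above")
r.move_straight(at(ST,-.08,0,.10),speed=.15); st()
print(r.move_straight(at(ST,-.08,0,.065),speed=.02,max_force=3)); s=st("touch"); r.hold(.2); st("held")
np.save("zt.npy",s["eef_pos"][2])
r.move_straight(at(ST,-.08,0,.23),speed=.2); st()
E
```

```text
0.025 [('m', array([-0.2352,  0.6116,  1.4788, -0.    ,  1.0512,  1.1109])), ('p', array([ 0.3496,  0.669 ,  1.4975, -0.    ,  0.9751,  1.6404])), ('t', array([-0.6199,  0.6515,  1.6071, -0.    ,  0.883 ,  0.84  ]))]
above t3.21 [ 0.5984 -0.0659  0.1402] F [-0.4519 -0.1867  0.5672] w-0.0001
 t3.62 [ 0.5983 -0.0653  0.1   ] F [-0.7639 -0.2896  0.3011] w-0.0004
True
touch t4.60 [ 0.5984 -0.0648  0.0825] F [-1.4866  1.0986  5.3054] w0.0002
held t4.80 [ 0.5983 -0.0648  0.0825] F [-0.5736  0.5718  5.3796] w0.0000
 t5.69 [ 0.5978 -0.0646  0.2286] F [ 0.3035  0.1404 -0.2845] w-0.0005
```

Run:
```python
from rb import *
zt=float(np.load("zt.npy")); Z=zt+.080
r.move_straight(at(ST,0,0,.23),speed=.2); st()
print(r.move_straight(at(ST,0,0,Z+.005),speed=.06,max_force=3)); st("knob")
r.move_straight(at(ST,0,0,Z+.003),speed=.025); s=st("near")
for k in range(3):
    e=s["eef_pos"][2]-Z
    r.move_straight(at(ST,0,0,Z-(0 if k==0 else -(tgt-Z)+e)),speed=.02) if abs(e)>.0003 else None
    tgt=Z if k==0 else tgt-e
    r.hold(.15); s=st("push")
r.move_straight(at(ST,0,0,Z+.03),speed=.1); st("off")
r.reach(at(ST,-.12,0,.2),q(ST[2]))
for n in("top","side"):
    im,d=optics.get_image(n); np.savez(n+"1.npz",im=im,d=d)
s=np.load("side1.npz")["im"][140:205,190:265]; t=np.load("top1.npz")["im"][100:185,225:300]
o=np.hstack([cv2.resize(s,(400,347),interpolation=cv2.INTER_CUBIC),cv2.resize(t,(306,347),interpolation=cv2.INTER_CUBIC)])
cv2.imwrite("pics/z1.png",o[:,:,::-1])
```

```text
t6.24 [ 0.6755 -0.047   0.2281] F [-1.1037 -0.6283 -0.5482] w0.0001
True
knob t7.04 [ 0.6757 -0.0469  0.1773] F [-0.6587  0.0533  0.0998] w0.0000
near t7.70 [ 0.6757 -0.0469  0.1664] F [-5.0416  0.1518  7.5018] w0.0001
push t8.15 [ 0.6758 -0.0469  0.1638] F [-5.9329  1.2507  8.1438] w0.0002
push t8.55 [ 0.6758 -0.0469  0.1627] F [-5.6079  0.8776  9.3071] w-0.0003
push t8.70 [ 0.6758 -0.0469  0.1627] F [-5.3953  0.8326 10.1774] w-0.0002
off t9.17 [ 0.6764 -0.047   0.1923] F [ 0.1793 -0.8268 -0.1976] w0.0001
```

View pics/z1.png

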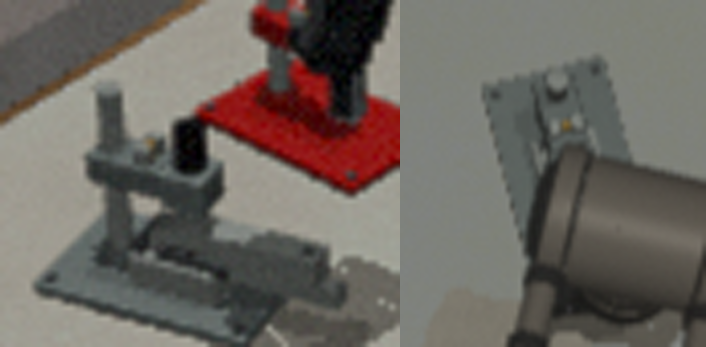

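The head is pushed to the zero height (TCP 0.1627 against target 0.1625). Next the master goes out and into the tray.

Run:
```python
from rb import *
za=float(np.load("zt.npy"))-.025-.024; print("anvil",za); G=za+.026
command_gripper(.055,60)
r.move_straight(at(ST,-.076,0,.14),speed=.2)
print(r.move_straight(at(ST,-.076,0,G),speed=.1,max_force=8)); st("down")
command_gripper(.015,60); st("grip")
print(r.move_straight(at(ST,-.161,0,G),speed=.08)); st("pulled")
r.move_straight(at(ST,-.161,0,.14),speed=.2); st("lift")
r.reach(at(TR,-.04,0,.12),q(TR[2])); st("tray")
r.move_straight(at(TR,-.04,0,.045),speed=.15)
print(r.move_straight(at(TR,-.04,0,.029),speed=.03,max_force=4)); st("set")
command_gripper(.05); st("open")
r.move_straight(at(TR,-.04,0,.14),speed=.25)
r.reach(at(PT,-.04,0,.16),q(PT[2])); st("overpart")
for n in("top","side"):
    im,d=optics.get_image(n); np.savez(n+"2.npz",im=im,d=d)
cv2.imwrite("pics/t2.png",np.hstack([cv2.resize(np.load("top2.npz")["im"][90:230,225:365],(400,400),interpolation=cv2.INTER_CUBIC),cv2.resize(np.load("side2.npz")["im"][130:230,170:340],(400,400),interpolation=cv2.INTER_CUBIC)])[:,:,::-1])
```

```text
anvil 0.033465654103085274
False
down t11.87 [ 0.6028 -0.0641  0.0602] F [ 0.1581 -0.5824  0.581 ] w0.0547
grip t12.25 [ 0.6028 -0.0641  0.0604] F [-0.6267  0.0177  6.0357] w0.0228
False
pulled t13.46 [ 0.5199 -0.0831  0.0599] F [ 0.091  -0.9149  7.9124] w0.0230
lift t14.01 [ 0.5183 -0.0825  0.1386] F [-0.0789  0.237  -1.9527] w0.0231
tray t14.82 [ 0.4687 -0.273   0.1189] F [-0.6548 -0.5429 -2.0196] w0.0228
True
set t15.93 [ 0.4692 -0.274   0.032 ] F [0.027  0.9686 5.1133] w0.0227
open t16.31 [ 0.4686 -0.2734  0.0311] F [ 0.0489 -0.7301 -0.1972] w0.0503
overpart t18.85 [0.5015 0.266  0.1599] F [0.4536 0.4029 0.2788] w0.0502
```

View pics/t2.png

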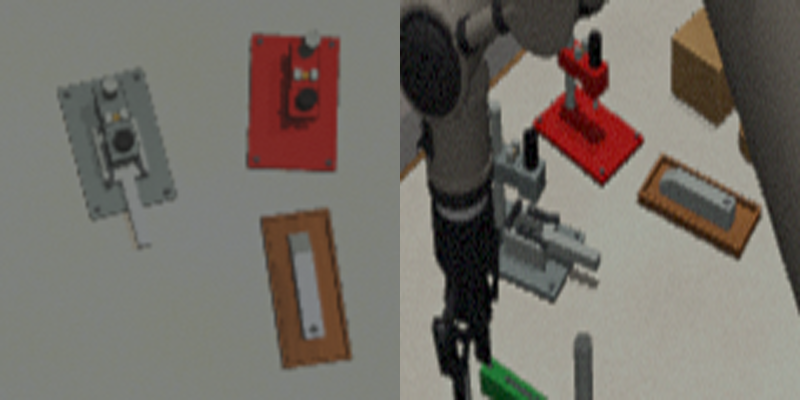

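Top view: the master lies flat and centred in the tray at crop (307,285), and the stand and tongue are free. Next I grip the runner bar and lay it on the tongue with its nose in the flared mouth.

Run:
```python
from rb import *
za=float(np.load("zt.npy"))-.049
r.move_straight(at(PT,-.04,0,.06),speed=.2)
print(r.move_straight(at(PT,-.04,0,.028),speed=.06,max_force=6)); st("down")
command_gripper(.015,60); s=st("grip"); 
r.move_straight(at(PT,-.04,0,.15),speed=.2); st("lift")
r.reach(at(ST,-.145,0,.13),q(ST[2]))
r.move_straight(at(ST,-.145,0,za+.028+.006),speed=.12)
print(r.move_straight(at(ST,-.145,0,za+.024),speed=.02,max_force=3)); s=st("on tongue"); z=s["eef_pos"][2]+.0003
print(r.move_straight(at(ST,-.128,0,z),speed=.05,max_force=8)); st("in mouth")
command_gripper(.05); st("open")
r.move_straight(at(ST,-.128,0,.13),speed=.25)
r.reach(at(ST,-.22,0,.2),q(ST[2])); command_gripper(0.)
for n in("top","side"):
    im,d=optics.get_image(n); np.savez(n+"3.npz",im=im,d=d)
cv2.imwrite("pics/t3.png",np.hstack([cv2.resize(np.load("top3.npz")["im"][105:205,225:325],(400,400),interpolation=cv2.INTER_CUBIC),cv2.resize(np.load("side3.npz")["im"][140:240,185:285],(400,400),interpolation=cv2.INTER_CUBIC)])[:,:,::-1])
```

```text
False
down t20.28 [0.5011 0.267  0.0279] F [ 0.3589 -0.6696 -0.3958] w0.0497
grip t20.63 [0.5014 0.267  0.0286] F [-0.4753 -0.9583  3.176 ] w0.0227
lift t21.39 [0.5002 0.2666 0.1487] F [ 0.011  -0.2631 -2.7806] w0.0233
True
on tongue t23.77 [ 0.5354 -0.0795  0.0616] F [-0.3427 -0.0448  3.8248] w0.0228
False
in mouth t24.27 [ 0.552  -0.0755  0.0618] F [1.9645 0.7007 0.3196] w0.0227
open t24.64 [ 0.5515 -0.0756  0.0619] F [0.956  0.5931 0.3467] w0.0503
```

View pics/t3.png

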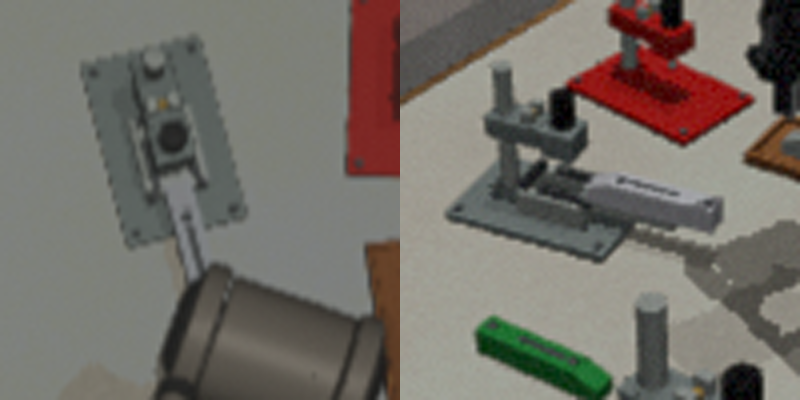

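The bar is straight on the tongue with its nose in the flare. Now I push from the tail with the fingers shut.

Run:
```python
from rb import *
za=float(np.load("zt.npy"))-.049; Z=za+.030
h=np.array([np.cos(ST[2]),np.sin(ST[2]),0])
def fp():
    s=r.read_state(); return -s["contact_force"]@h, (s["eef_pos"]-[ST[0],ST[1],0])@h, s
r.reach(at(ST,-.20,0,.12),q(ST[2])); r.move_straight(at(ST,-.20,0,Z),speed=.15); r.hold(.2); f0=fp()[0]; st("behind")
x=-.165; print(r.move_straight(at(ST,x,0,Z),speed=.06,max_force=6)); print(fp()[:2])
log=[]
while x<-.122:
    x+=.004; hit=r.move_straight(at(ST,x,0,Z),speed=.03,max_force=14); f,p,s=fp(); log.append((round(p*1000,1),round(f-f0,1)))
    if hit or f-f0>16: print("hit",hit); break
print(log); st()
im,d=optics.get_image("top"); np.savez("top4.npz",im=im,d=d); im,d=optics.get_image("side"); np.savez("side4.npz",im=im,d=d)
```

```text
behind t27.38 [ 0.4822 -0.0918  0.0648] F [0.6967 0.7279 0.1402] w-0.0000
False
(np.float64(0.7515602515396812), np.float64(-0.1651357940231362))
[(np.float64(-160.9), np.float64(0.8)), (np.float64(-156.7), np.float64(1.0)), (np.float64(-152.7), np.float64(1.0)), (np.float64(-148.7), np.float64(1.8)), (np.float64(-144.7), np.float64(2.1)), (np.float64(-140.7), np.float64(0.5)), (np.float64(-136.7), np.float64(1.0)), (np.float64(-132.7), np.float64(0.9)), (np.float64(-129.3), np.float64(3.9)), (np.float64(-125.3), np.float64(4.3)), (np.float64(-121.2), np.float64(4.4))]
 t31.23 [ 0.5582 -0.0739  0.0633] F [-3.3785 -1.354   0.6665] w-0.0000
```

Run:
```python
from rb import *
za=float(np.load("zt.npy"))-.049; Z=za+.030
h=np.array([np.cos(ST[2]),np.sin(ST[2]),0]); f0=-(np.array([.697,.728,0])@h)
def fp():
    F=[];
    for _ in range(3): s=r.read_state(); F.append(-s["contact_force"]@h-f0); r.hold(.02)
    return np.mean(F),(s["eef_pos"]-[ST[0],ST[1],0])@h
x=-.122; log=[]; pl=[]
while x<-.095:
    dx=.0015 if x<-.114 else .0005
    x+=dx; hit=r.move_straight(at(ST,x,0,Z),speed=.02,max_force=8); f,p=fp(); log.append((round(x*1000,1),round(float(p)*1000,1),round(float(f),1)))
    if x>-.113 and f>np.median(pl[-8:])+5 or f>16 or hit: print("stop",hit); break
    pl.append(f)
print(*log); r.hold(.4); print(fp()); st()
im,d=optics.get_image("top"); np.savez("top5.npz",im=im,d=d); im,d=optics.get_image("side"); np.savez("side5.npz",im=im,d=d)
cv2.imwrite("pics/t5.png",np.hstack([cv2.resize(np.load("top5.npz")["im"][105:205,225:325],(400,400),interpolation=cv2.INTER_CUBIC),cv2.resize(np.load("side5.npz")["im"][140:240,185:285],(400,400),interpolation=cv2.INTER_CUBIC)])[:,:,::-1])
```

```text
stop False
(-120.5, -121.0, 6.3) (-119.0, -119.7, 6.3) (-117.5, -118.4, 7.2) (-116.0, -116.9, 7.8) (-114.5, -115.1, 6.0) (-113.0, -113.5, 6.3) (-112.5, -113.2, 6.9) (-112.0, -112.7, 6.7) (-111.5, -112.2, 6.8) (-111.0, -111.6, 6.4) (-110.5, -111.1, 6.3) (-110.0, -110.6, 6.3) (-109.5, -110.1, 6.5) (-109.0, -109.6, 6.7) (-108.5, -109.1, 6.8) (-108.0, -108.6, 6.4) (-107.5, -108.1, 6.3) (-107.0, -107.6, 7.1) (-106.5, -107.1, 6.4) (-106.0, -106.6, 6.5) (-105.5, -106.6, 8.6) (-105.0, -106.6, 10.2) (-104.5, -106.6, 12.2)
(np.float64(12.296844090500423), np.float64(-0.1065382879498761))
 t38.68 [ 0.5725 -0.0706  0.0633] F [-10.3889  -3.771    4.5591] w0.0001
```

View pics/t5.png

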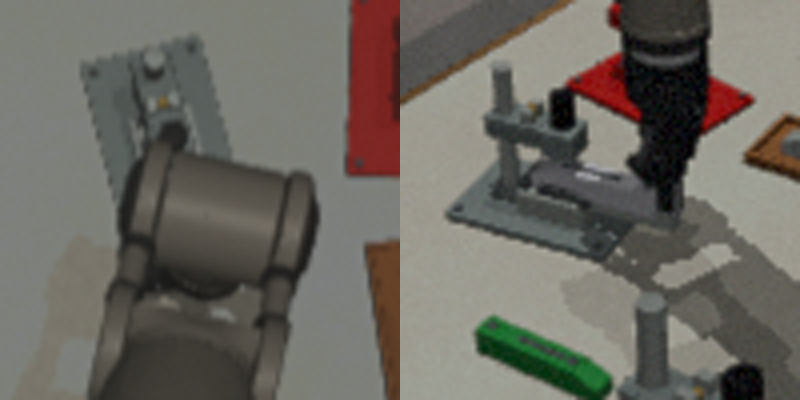

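The force sat at a 6.5 N plateau, then rose to 12.3 N with no further advance, so the bar is at the stop with about 6 N on it, held. Now I back off and check.

Run:
```python
from rb import *
za=float(np.load("zt.npy"))-.049; Z=za+.030
r.move_straight(at(ST,-.16,0,Z),speed=.08); r.move_straight(at(ST,-.19,0,.2),speed=.25)
r.reach([.25,.35,.3],q(0.3)); r.hold(.3); s=st("clear")
from fit import *
m=optics.camera_model("top"); im,d=optics.get_image("top"); np.savez("top6.npz",im=im,d=d); im2,d2=optics.get_image("side")
g=[cv2.GaussianBlur(im[:,:,k].astype(float),(0,0),.7) for k in range(3)]
Zt=za+.0255; o=at(ST,-.033,0,0); 
e=[((-.065,-.012,Zt),(.01,-.012,Zt)),((-.065,.012,Zt),(.01,.012,Zt)),((-.065,-.012,Zt),(-.065,.012,Zt))]
v=fit(m,g,e,[o[0],o[1],ST[2]],w=2); dd=v[0][:2]-ST[:2]; h=np.array([np.cos(ST[2]),np.sin(ST[2])]); print(v,"anvil xy",dd@h,dd@[-h[1],h[0]])
cv2.imwrite("pics/t6.png",np.hstack([cv2.resize(im[85:225,225:365],(400,400),interpolation=cv2.INTER_CUBIC),cv2.resize(im2[140:210,190:260],(400,400),interpolation=cv2.INTER_CUBIC)])[:,:,::-1])
```

```text
clear t42.48 [0.2503 0.3498 0.2999] F [-0.013   0.8366 -0.6775] w0.0001
(array([ 0.641 , -0.0557,  0.1998]), 70, np.float64(0.20869688762951838)) anvil xy -0.03648751092814192 -0.0005722424516188132
```

View pics/t6.png

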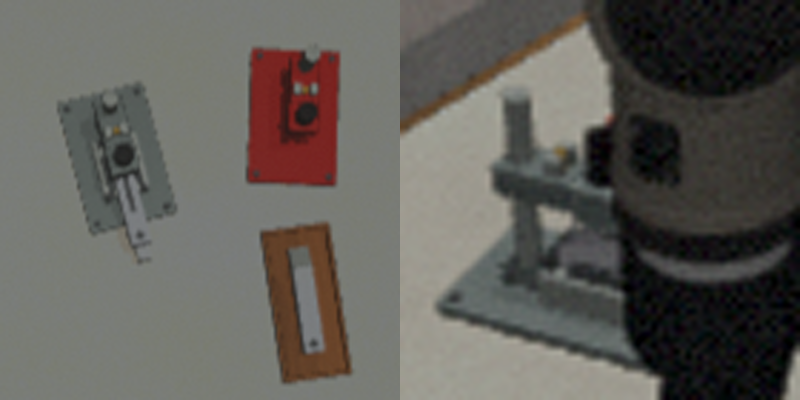

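Run:
```python
from rb import *
r.finish_job(); st()
```

```text
the job is handed in; nothing more can be done
the job is handed in; nothing more can be done
```

I carried out all the steps and handed the job in at about 42.5 s of the 72 s allowed. No verdict is reported, so the notes below are my own checks.

- **Zeroing:** I touched the master's top with the shut fingers, which put the anvil top at 33.5 mm. I then pushed the knob's top down to 80 mm above the master's top, ending within about 0.2 mm of target, and let go. I could not check pin against steps in the images, because one pixel is about 3 mm. Flushness therefore rests on the touch measurement.
- **Master:** It was drawn straight out and laid in the tray. The images show it flat and central.
- **Runner bar:** I laid it on the tongue with its nose in the mouth, let go, and pushed it from the tail with the fingers shut. The push sat at about 6.5 N, then rose to 12.3 N while the bar stopped moving. That is about 6 N on the stop, held for more than 0.4 s before I backed off.
- **Disagreement at the end:** The last image fit put the bar's centre at anvil x = -36.5 mm and y = -0.6 mm, with 0.025 rad of yaw. That x is outside the allowed -35.5 to -31.5 mm. The same fit had put the master at -38.5 mm, when it had to be between -34 and -37 mm, so it reads about 1.5 to 4.5 mm too far back. I trusted the clear contact with the stop instead.
- **Bystanders:** None was knowingly touched, but I did not measure their positions again at the end.

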